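# Centre the narrow-footed pot on its trivet

### The job

The lidded steel pot, which wobbles on its narrow foot, stands well off the middle of its small blue trivet. Nudge it by the side of its belly with light taps of the fingertips until it stands upright in the very middle of the trivet, then leave it standing there untouched. Do not grasp, lift, tip or hit it hard, and leave the tiffin box, the canisters and the mortar where they are.

Things in the scene. Friction and masses are not known exactly. Their poses are not given: they have to be found in the camera images.
- pot: squat lidded steel pot, one rigid piece, 0.35 kg, 62 mm high. Foot: 38 mm disc. Belly: 96 mm across at its widest, 21 to 27 mm above the underside; lid 70 mm across at 45 to 48 mm; knob 16 mm across on top. Stands on the trivet, 22 to 32 mm off centre. Slides at about 2 N pushed at the belly (friction near 0.6, varies), tips if pushed much higher. Origin: centre of the underside; z up its axis
- trivet: square blue silicone trivet, 110 x 110 x 14 mm thick, flat top, clinging to the black quartz worktop (it does not move). Origin: centre of its underside, on the worktop; x and y along its sides, z up
- tiffin: bystander: round stainless tiffin box, 105 mm in diameter, 118 mm high with its bail handle. Origin: centre of its underside
- canister_a: bystander: the smaller tin canister, 76 mm in diameter, 110 mm high. Origin: centre of its underside
- canister_b: bystander: the larger tin canister, 96 mm in diameter, 130 mm high. Origin: centre of its underside
- mortar: bystander: white ceramic mortar, 104 mm in diameter, 70 mm high, its pestle leaning out to 112 mm. Origin: centre of its underside

How it is judged:
At the end, for the whole second after the job is handed in: The pot stands still and upright (within 0.06 rad) on the trivet, its axis within 8 mm of the trivet's centre, and every bystander is within 15 mm of where it stood (horizontal distance between pot and trivet below 0.008 m and angle between pot's own z axis and vertical below 0.06 rad and height (world z) of pot between 0.01 and 0.018 m and linear speed of pot below 0.01 m/s and distance of each of tiffin, mortar, canister_a, canister_b from where it was at the start of the episode below 0.015 m); the robot touches nothing.
It fails at once if the pot is tipped by more than 0.35 rad or knocked off the trivet (angle between pot's own z axis and vertical above 0.35 rad or height (world z) of pot below 0.006 m).
It fails at once if the pot is lifted or carried: its underside rises 10 mm above the trivet (height (world z) of pot above 0.024 m).
It fails at once if the pot is taken by its lid or knob, or pressed from above: the fingers touch it with the grasp point within 22 mm of its axis (horizontal distance between the grasp point and pot below 0.022 m and contact force between the fingers and pot above 0.3 N).
It fails at once if the pot is hit hard: more than 15 N from the robot, or faster than 0.25 m/s (contact force between any of the arm, the fingers and pot above 15 N or linear speed of pot above 0.25 m/s).
It fails at once if a bystander is shoved by 15 mm or knocked over (distance of any of tiffin, mortar, canister_a, canister_b from where it was at the start of the episode above 0.015 m or angle between any of tiffin, mortar, canister_a, canister_b's own z axis and vertical above 0.3 rad).
It also fails if it takes over 45 s, if anything falls off the work surface, if the arm or the gripper's body presses on something with over 40 N, if the wrist force passes 120 N, or if a joint passes its speed limit or range.

### The arm

A 6-joint arm with a two-finger parallel gripper is mounted at the origin on the work surface. World frame = base frame: x ahead of the robot, y to its left, z up, the work surface at z = 0. Lengths are in m, angles in rad, forces in N, time in s.
With the tool pointing down it reaches from about 0.225 to 0.875 m from the base axis. Payload 3.4 kg.
Tool frame: the origin (TCP) lies at the very end of the fingers, on their centre line; the grasp point (between the pads) lies 19 mm behind it; z points along the fingers, y is the direction in which the jaws open and shut (so a half turn about z gives the same grasp; the last joint's range is limited). The gripper opens to 85 mm and grips with 20 to 120 N. Pads are 22 mm wide; open, the fingers measure 114 mm over their backs; the gripper's body (76 mm by 85 mm) begins 54 mm behind the grasp point. The pads swing forward as they close: fully open they stand 13 mm farther back than shut.
Start: joints at [-1.46, 0.276, 1.505, -0, 1.361, -0.121], TCP at [0.132, -0.56, 0.231] pointing down, gripper open.
Joint ranges: [-2.89, 2.89], [-0.75, 2.08], [0.22, 2.7], [-1.18, 4.32], [0.11, 2.71], [-2.7, 2.7]. Speed limits (rad/s): [2.57, 2.57, 3.14, 3.14, 3.14, 3.14].

### API

Orientations are given as a unit quaternion [w, x, y, z].
In Python, from rig import telemetry, imaging, manip, finder gives the robot as it stands.
- The arm moves only by the tool arm_command, never from a script. Its argument "steps" is a list of rows, each a list of 3 entries, a list of its own where there are three numbers: the turn, a rotation vector about the world's x, y, z in rad, then the shift along the world's x, y, z in mm, then the closure in counts, from 0 (fully open) to 255 (shut). In form: [[[rx, ry, rz], [dx, dy, dz], grip], ...]. A call has 1 to 20 rows; each row shifts and turns the commanded pose from where the row before left it; what a row does not reach is not made up. A row lasts 1/8 s, in which the tool goes at most 62.5 mm and 10.7 degrees, less where a joint would pass 70% of its speed; a pose out of reach is approached as far as the arm can. A call is refused whole if a number of a shift passes 62.5 or a number of a turn 0.188, either way. A call with a gripper value outside its range is refused whole. The fingers move at their own pace and stop on an object; "newtons" is the grip in N (left out, the last holds). Time passes only in rows, so rows that do not move let the fingers close. It gives the time, the measured TCP pose, the force and the opening at its end, in the units of the state.
- telemetry.get_state(): the state, without advancing time (a new reading comes with each control period).
- imaging.get_image(name): name is "scene" or "top" or "wrist"; returns the picture (384x512x3 uint8, blue, green, red); there is no depth.
- imaging.camera_params(name): a dict with "intrinsics" (3x3 intrinsics, pixels), "D" ([k1, k2, p1, p2, k3] as OpenCV has them; the pictures are not rectified), "R" (3x3) and "t" (3): a world point X has camera coordinates R X + t. Camera axes: x right, y down, z forward; pixel columns grow to the right and rows downward; lengths in m; the calibration is good to about 2 mm. A picture is of the moment at which its call begins: read the wrist's pose just before it. camera_params takes no time and is no camera call; for the wrist camera it gives the pose at the moment of the call.
- manip.sign_off(): hands the job in, once; it reports no verdict.
Trained networks look in the newest picture that a camera, given by its name, has taken for a name from the list of things; names that differ only in an ending like _2 or _b are one class to them, and where a whole thing is asked for, a point or a joint stands for the part that bears it (a point fixed in the world has none). Each returns a list of dicts, best first, with "score" (0 to 1); they miss things now and then, are a little off and sometimes report something else, mostly with a low value. They report only what shows in the picture. A call takes as long as a camera call.
- finder.cut_out(camera, thing): "pixels" (384x512 bool, what is visible of it) and "extent" ([left, top, width, height] in pixels, round what is visible of it).
The state is a dict: "clock": time; "qpos": joint angles; "qd": joint speeds; "effort": joint torques, N m; "position": TCP position; "ee_rot": TCP orientation; "contact_force": force on the tool from outside, world axes, zero at the start; "moment": the same for the moment, N m; "width": finger opening in m.
Only numpy, scipy, OpenCV 4.12 (cv2) and the standard library are available. Lean on these libraries where they do the work, as an engineer would, in place of code of your own. Each camera call takes 0.05 s, during which the arm holds its last target.

## Working session

There is one attempt and no reset: what is moved stays moved. The work goes in short steps, Python scripts to look and compute and a tool call to move; the robot and the scene stay as the last step left them, time stands still between calls to the robot, and variables do not carry over. Pictures are saved under pics/ and viewed, and the job is handed in when it is done.

Besides the shell and the picture viewer there is one more tool, called after ">>>" as name(argument=value, ...), one argument or row to a line, values as JSON. arm_command: Moves the arm, as the interface text tells. Its arguments: {"type":"object","properties":{"steps":{"type":"array"},"newtons":{"type":"number"}},"required":["steps"]}

```bash
mkdir -p pics
cat > h.py <<'E'
from rig import telemetry, imaging, manip, finder
import numpy as np, cv2
def cam(n):
    p=imaging.camera_params(n); return [np.array(p[k],float) for k in("intrinsics","D","R","t")]
def back(n,uv,z,P=None):
    K,D,R,t=P or cam(n)
    q=cv2.undistortPoints(np.array(uv,float).reshape(-1,1,2),K,D).reshape(-1,2)
    d=np.c_[q,np.ones(len(q))]@R; c=-R.T@t
    return c+d*((z-c[2])/d[:,2])[:,None]
def proj(n,X,P=None):
    K,D,R,t=P or cam(n)
    return cv2.projectPoints(np.array(X,float).reshape(-1,1,3),cv2.Rodrigues(R)[0],t,K,D)[0].reshape(-1,2)
E
python3 - <<'E'
from h import *
for n in("scene","top","wrist"):
    cv2.imwrite(f"pics/{n}0.png",imaging.get_image(n)); K,D,R,t=cam(n); print(n,K[0,0],-R.T@t,R[2])
    for o in("pot","trivet","tiffin","canister_a","mortar"):
        for r in finder.cut_out(n,o)[:2]: print(o,round(r["score"],2),r["extent"])
print(telemetry.get_state())
E
```

```text
scene 378.7385777037213 [1.15168603 0.18484246 0.86247287] [-0.58762677 -0.17197875 -0.79064409]
pot 0.81 [263.4, 168.3, 37.8, 35.1]
trivet 0.94 [246.7, 174.7, 41.6, 32.7]
tiffin 0.93 [363.0, 211.1, 54.4, 50.0]
canister_a 0.69 [364.6, 160.0, 50.1, 55.2]
canister_a 0.6 [86.9, 156.0, 36.3, 46.9]
mortar 0.94 [120.4, 128.0, 38.1, 36.1]
top 426.4538041911189 [0.37148458 0.01610464 1.11592491] [ 0.14466296 -0.02449024 -0.98917787]
pot 0.7 [204.9, 181.5, 40.1, 40.6]
trivet 0.95 [219.9, 176.2, 40.0, 50.6]
tiffin 0.59 [83.7, 139.8, 56.0, 45.7]
canister_a 0.6 [390.4, 133.4, 42.4, 33.8]
canister_a 0.59 [87.4, 188.8, 55.5, 43.3]
mortar 0.8 [379.4, 191.0, 47.3, 40.8]
wrist 328.91409160860275 [ 0.20609317 -0.5417676   0.3755308 ] [-0.29261924 -0.07021546 -0.95364761]
{'clock': 0.9, 'qpos': array([-1.45997924e+00,  2.75853540e-01,  1.50491350e+00,  3.53207888e-05,
        1.36068686e+00, -1.20990925e-01]), 'qd': array([-2.42638384e-04,  4.43475264e-05, -2.79347078e-04,  1.43401918e-05,
        2.05240916e-03, -2.35486209e-04]), 'effort': array([ 7.39824536e-04, -4.16638970e+01, -2.46104193e+01,  1.62684855e-04,
        1.94799495e-04, -9.10385154e-06]), 'position': array([ 0.13211437, -0.55964528,  0.23134914]), 'ee_rot': array([6.94621250e-05, 9.93291070e-01, 1.15641019e-01, 1.69191363e-05]), 'contact_force': array([-0.3159061 ,  0.01160008,  0.32858446]), 'moment': array([ 0.00102397, -0.00315868,  0.01872398]), 'width': 0.0853082605618151}
```

Run:
```python
import cv2,numpy as np
a=cv2.imread("pics/top0.png");b=cv2.imread("pics/scene0.png")
cv2.imwrite("pics/c1.png",cv2.resize(a,(800,600),interpolation=cv2.INTER_CUBIC))
cv2.imwrite("pics/c2.png",cv2.resize(b,(800,600),interpolation=cv2.INTER_CUBIC))
cv2.imwrite("pics/c3.png",np.hstack([cv2.resize(a[165:240,185:285],None,fx=4,fy=4),cv2.resize(b[155:230,220:320],None,fx=4,fy=4)]))
```

```text
(no output)
```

View pics/c1.png

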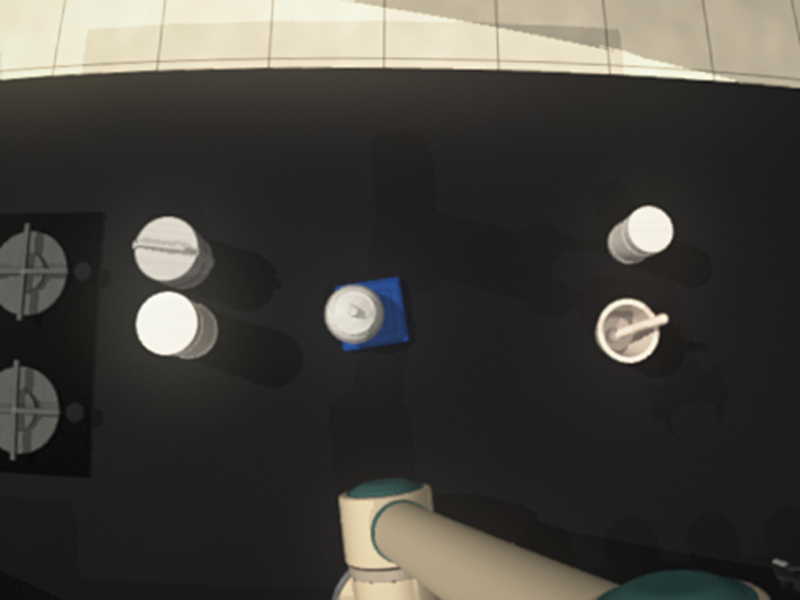

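View pics/c2.png

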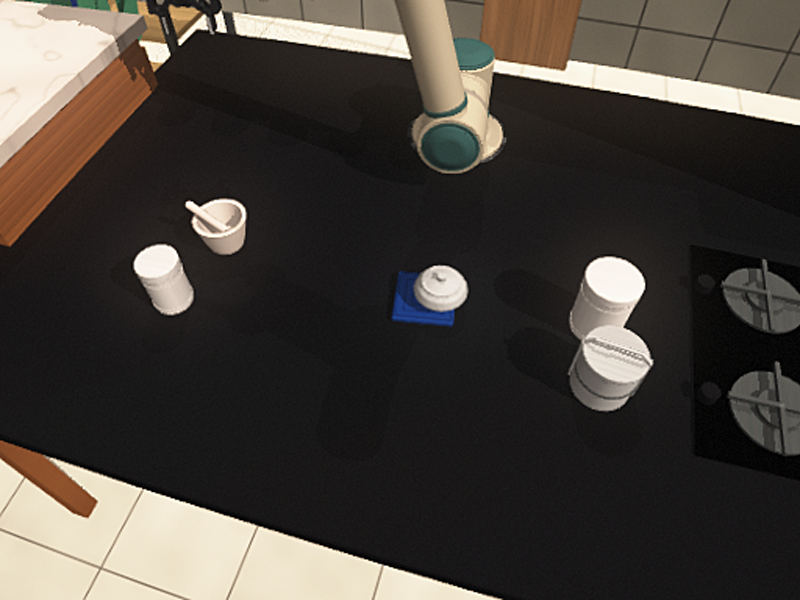

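View pics/c3.png

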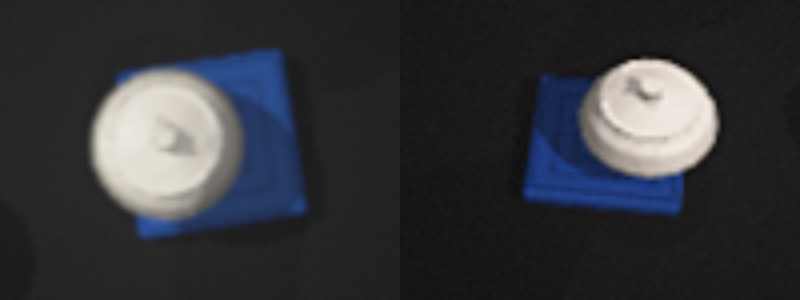

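```bash
cat >> h.py <<'E'
from scipy.optimize import minimize
A=np.linspace(0,2*np.pi,48,endpoint=False)
PROF=[(0,.019),(.021,.048),(.027,.048),(.045,.035),(.048,.035),(.060,.008)]
def pothull(x,y,P,n=None,z0=.014):
    X=np.concatenate([np.c_[x+r*np.cos(A),y+r*np.sin(A),0*A+z0+z] for z,r in PROF])
    return cv2.convexHull(proj(n,X,P).astype(np.float32))
def trihull(x,y,a,P,n=None):
    c,s=np.cos(a),np.sin(a); B=.055*np.array([[-1,-1],[1,-1],[1,1],[-1,1]])@np.array([[c,s],[-s,c]])+[x,y]
    X=np.concatenate([np.c_[B,0*B[:,0]+z] for z in(0,.014)])
    return cv2.convexHull(proj(n,X,P).astype(np.float32))
S=4
def fill(h,shape,off):
    m=np.zeros((shape[0]*S,shape[1]*S),np.uint8)
    cv2.fillPoly(m,[np.round(((h.reshape(-1,2)-off+.5)*S-.5)*16).astype(np.int32)],255,shift=4)
    return cv2.resize(m,(shape[1],shape[0]),interpolation=cv2.INTER_AREA)/255.
def masks(im):
    f=im.astype(float); b,g,r=f[...,0],f[...,1],f[...,2]
    blue=(b-r>35)&(b>60)
    return blue
def fit(n,im,P,p0,win,potmask,bluemask,z0=.014):
    l,t,w,h=win; sl=np.s_[t:t+h,l:l+w]; off=np.array([l,t])
    pm=potmask[sl].astype(float); bm=bluemask[sl].astype(float)
    def cp(v): return ((fill(pothull(v[0],v[1],P,n,z0),pm.shape,off)-pm)**2).sum()
    rp=minimize(cp,p0[:2],method="Nelder-Mead",options=dict(initial_simplex=np.array(p0[:2])+[[0,0],[.01,0],[0,.01]],xatol=1e-4))
    pf=fill(pothull(*rp.x,P,n,z0),pm.shape,off)
    def ct(v): return (((fill(trihull(*v,P,n),pm.shape,off)-bm)**2)*(1-np.maximum(pf,pm))).sum()
    best=None
    for a in np.arange(-.7,.8,.2):
        q=np.r_[p0[2:4],a]
        rt=minimize(ct,q,method="Nelder-Mead",options=dict(initial_simplex=q+[[0,0,0],[.015,0,0],[0,.015,0],[0,0,.15]],xatol=1e-4,fatol=.01,maxiter=300))
        if best is None or rt.fun<best.fun: best=rt
    print(n,"pot",rp.x.round(4),rp.fun.round(1),"tri",best.x.round(4),best.fun.round(1),"off",(best.x[:2]-rp.x)*1e3)
    return rp.x,best.x
def measure(n,p0,tag):
    im=imaging.get_image(n); P=cam(n)
    c=proj(n,[[p0[0],p0[1],.03]],P)[0]
    f=im.astype(float); blue=masks(im)
    k=finder.cut_out(n,"pot"); 
    ext=None
    pm=k[0]["pixels"] if k else None
    # colour refine
    hsv=cv2.cvtColor(im,cv2.COLOR_BGR2HSV); br=(hsv[...,2]>75)&(~blue)&(hsv[...,1]<110)
    h=cv2.convexHull(pothull(p0[0],p0[1],P,n)).reshape(-1,2)
    s=int(np.ptp(h,axis=0).max()*1.2)+8
    l,t=max(0,int(c[0])-s),max(0,int(c[1])-s); win=(l,t,min(2*s,512-l),min(2*s,384-t))
    nl,lab,st,_=cv2.connectedComponentsWithStats(br.astype(np.uint8))
    pb=np.zeros_like(br)
    if pm is not None and pm.sum():
        j=np.bincount(lab[pm&br],minlength=1).argmax(); pb=lab==j; print("score",k[0]["score"],"net px",pm.sum(),"colour px",pb.sum())
    hull=cv2.convexHull(np.argwhere(pb)[:,::-1].astype(np.int32)); m=np.zeros(pb.shape,np.uint8); cv2.fillPoly(m,[hull],1)
    a,b=fit(n,im,P,p0,win,m.astype(bool),blue)
    a2,_=fit(n,im,P,p0,win,pm,blue)
    v=cv2.resize(im,None,fx=4,fy=4,interpolation=cv2.INTER_CUBIC)
    cv2.polylines(v,[np.int32((pothull(*a,P,n)+.5)*4)],True,(0,0,255)); cv2.polylines(v,[np.int32((trihull(*b,P,n)+.5)*4)],True,(0,255,0))
    v=v[t*4:(t+win[3])*4,l*4:(l+win[2])*4]; g=min(1,600/v.shape[0],800/v.shape[1])
    cv2.imwrite(f"pics/{tag}.png",cv2.resize(v,None,fx=g,fy=g))
    return a,b
E
python3 - <<'E'
from h import *
p=back("top",[[225,201]],.04)[0]; t=back("top",[[240,201]],.014)[0]; print(p,t)
for n in("top","scene"): measure(n,[p[0],p[1],t[0],t[1]],"m_"+n)
for o,u in dict(tif=(108,163),cb=(107,208),ca=(415,148),mo=(402,212)).items(): print(o,back("top",[u],.1)[0])
E
```

```text
[0.49617823 0.07850103 0.04      ] [0.49933261 0.04102338 0.014     ]
score 0.59 net px 1088 colour px 1176
top pot [0.4976 0.0759] 49.7 tri [ 0.5021  0.0488 -1.411 ] 13.3 off [  4.57113226 -27.08619518]
top pot [0.4967 0.0735] 30.1 tri [0.5021 0.0484 0.1571] 32.7 off [  5.39085217 -25.10155575]
score 0.93 net px 771 colour px 819
scene pot [0.4988 0.0765] 20.3 tri [0.5001 0.0508 0.1562] 35.0 off [  1.26141949 -25.69711483]
scene pot [0.4972 0.0773] 31.6 tri [0.5002 0.0507 0.1555] 56.9 off [  3.00608929 -26.58384207]
tif [0.58182322 0.36536643 0.1       ]
cb [0.47066379 0.36195856 0.1       ]
ca [ 0.62463496 -0.40041713  0.1       ]
mo [ 0.4628029  -0.35758009  0.1       ]
```

View pics/m_top.png

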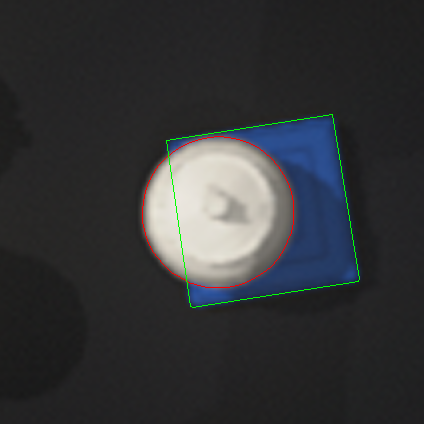

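View pics/m_scene.png

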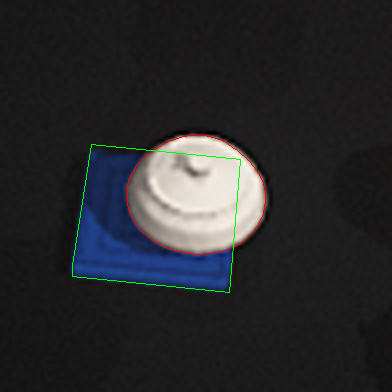

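>>> arm_command(
  steps=[
    [[0, 0, 0.08], [20, 40, 0], 120],
    [[0, 0, 0.08], [20, 40, 0], 120],
    [[0, 0, 0.08], [20, 40, 0], 120],
    [[0, 0, 0.08], [20, 40, 0], 120],
    [[0, 0, 0.08], [20, 40, 0], 120],
    [[0, 0, 0.08], [20, 40, 0], 120],
    [[0, 0, 0.08], [20, 40, 0], 120],
    [[0, 0, 0.08], [20, 40, 0], 120],
    [[0, 0, 0.08], [20, 40, 0], 120],
    [[0, 0, 0.08], [20, 40, 0], 120],
    [[0, 0, 0.08], [20, 40, 0], 120],
    [[0, 0, 0.08], [20, 40, 0], 120],
    [[0, 0, 0.08], [20, 40, 0], 120],
    [[0, 0, 0.08], [20, 40, 0], 120],
    [[0, 0, 0.08], [20, 40, 0], 120],
    [[0, 0, 0.08], [20, 40, 0], 120],
    [[0, 0, 0.08], [20, 40, 0], 120],
    [[0, 0, 0.08], [20, 40, 0], 120],
    [[0, 0, 0], [0, 0, 0], 120],
  ],
)

```text
clock: 3.48
position: [0.4933, 0.1628, 0.231]
ee_rot: [-0.0, 0.669, 0.743, 0.001]
contact_force: [-0.5, 0.3, 1.0]
width: 0.0453
```

Now a wrist-camera measurement.

Run:
```python
from h import *
measure("wrist",[.498,.076,.501,.05],"w1")
print(telemetry.get_state()["clock"], cam("wrist")[2][2])
```

```text
score 0.81 net px 5338 colour px 175758
wrist pot [0.4289 0.1492] 41865.3 tri [ 0.501  0.05  -0.7  ] 0.0 off [ 72.12235856 -99.15590292]
wrist pot [0.4952 0.073 ] 64.4 tri [0.4996 0.0471 0.163 ] 122.8 off [  4.44028284 -25.92799509]
3.575 [ 0.02943777 -0.30056515 -0.95330688]
```

View pics/w1.png

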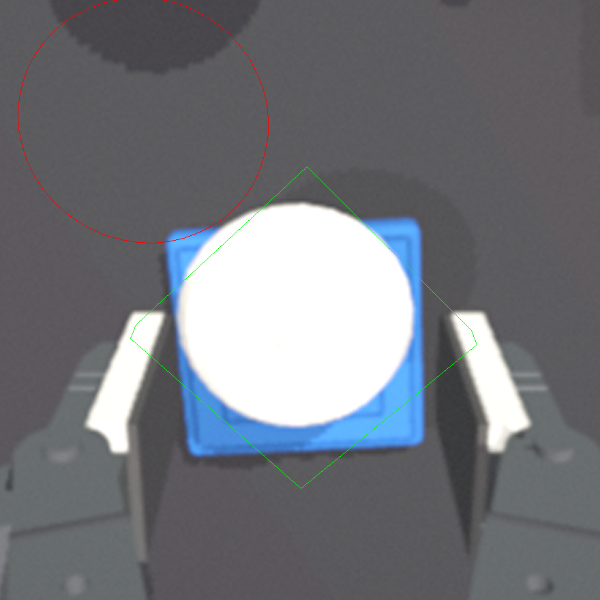

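>>> arm_command(
  steps=[
    [[0, 0, 0.05], [-5, 0, -20], 120],
    [[0, 0, 0], [-5, 0, -30], 120],
    [[0, 0, 0], [0, 0, -30], 120],
    [[0, 0, 0], [0, 0, -30], 120],
    [[0, 0, 0], [0, 0, -30], 120],
    [[0, 0, 0], [0, 0, -30], 120],
    [[0, 0, 0], [0, 0, -20], 120],
    [[0, 0, 0], [0, 0, -14], 120],
    [[0, 0, 0], [0, 0, -5], 120],
    [[0, 0, 0], [0, 0, 0], 120],
  ],
)

```text
clock: 4.82
position: [0.4823, 0.1601, 0.0226]
ee_rot: [0.0, 0.652, 0.758, 0.0]
contact_force: [-0.0, -0.1, -0.3]
width: 0.045
```

```bash
sed -i 's/(hsv\[...,2\]>75)/(hsv[...,2]>(190 if n=="wrist" else 75))/' h.py
python3 - <<'E'
from h import *
s=telemetry.get_state();print(s["position"],s["contact_force"],s["width"])
for n in("wrist","scene","top"):
    cv2.imwrite(f"pics/d_{n}.png",imaging.get_image(n))
b=cv2.imread("pics/d_scene.png")[140:240,220:340]; t=cv2.imread("pics/d_top.png")[130:230,170:290]
cv2.imwrite("pics/d_c.png",np.hstack([cv2.resize(b,None,fx=3.3,fy=3.3),cv2.resize(t,None,fx=3.3,fy=3.3)]))
E
```

```text
[0.48225666 0.16007321 0.02257839] [-0.0068539  -0.10846139 -0.33570117] 0.045022984749590225
```

View pics/d_c.png

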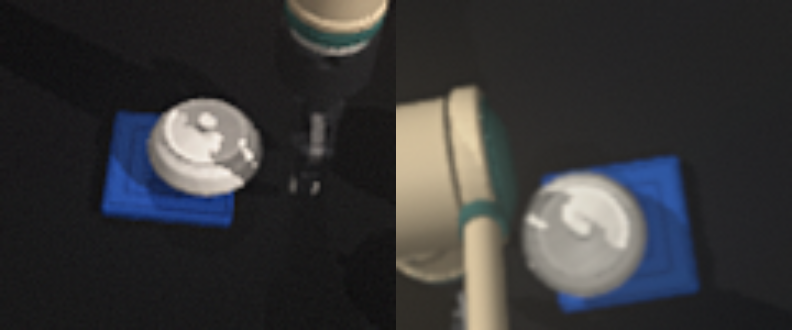

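View pics/d_wrist.png

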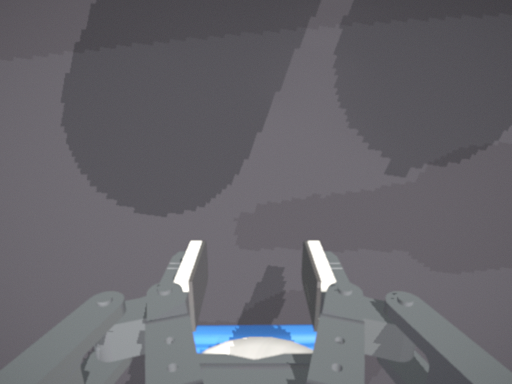

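>>> arm_command(
  steps=[
    [[0, 0, 0], [1.5, -9.9, 0], 120],
    [[0, 0, 0], [1.2, -7.9, 0], 120],
    [[0, 0, 0], [0.6, -4, 0], 120],
    [[0, 0, 0], [0.3, -2, 0], 120],
    [[0, 0, 0], [0, 0, 0], 120],
  ],
)

```text
clock: 5.6
position: [0.4857, 0.1364, 0.0223]
ee_rot: [-0.0, 0.652, 0.758, 0.0]
contact_force: [-0.3, -0.6, -0.1]
width: 0.0449
```

Run:
```python
from h import *
for n in("wrist","scene","top"):
    cv2.imwrite(f"pics/e_{n}.png",imaging.get_image(n))
b=cv2.imread("pics/e_scene.png")[140:240,220:340]; t=cv2.imread("pics/e_wrist.png")[230:384,160:345]
cv2.imwrite("pics/e_c.png",np.hstack([cv2.resize(b,(396,330)),cv2.resize(t,(396,330))]))
measure("scene",[.498,.076,.501,.05],"e_m")
```

```text
score 0.74 net px 770 colour px 811
scene pot [0.4988 0.0766] 17.4 tri [0.5003 0.0502 0.1564] 25.0 off [  1.47557827 -26.37127307]
scene pot [0.4964 0.0771] 26.9 tri [0.5004 0.0496 0.1561] 48.7 off [  4.01989235 -27.49318016]
```

View pics/e_c.png

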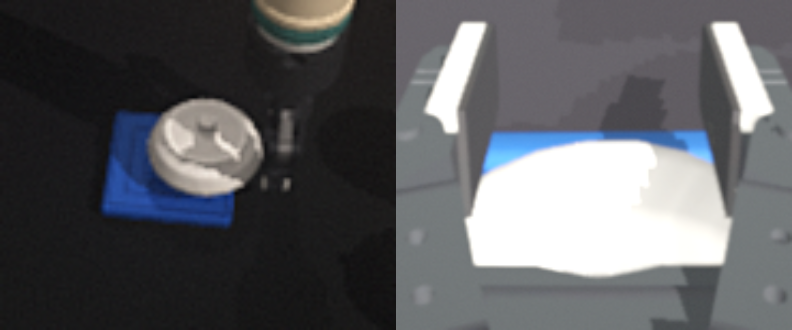

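>>> arm_command(
  steps=[
    [[0, 0, 0], [0.3, -2, 0], 120],
    [[0, 0, 0], [0.3, -2, 0], 120],
    [[0, 0, 0], [0.2, -1.5, 0], 120],
    [[0, 0, 0], [0.2, -1.5, 0], 120],
    [[0, 0, 0], [0.2, -1.5, 0], 120],
    [[0, 0, 0], [0.2, -1.5, 0], 120],
  ],
)

```text
clock: 6.6
position: [0.4875, 0.1267, 0.0224]
ee_rot: [0.0, 0.652, 0.758, 0.0]
contact_force: [0.4, 1.7, 0.1]
width: 0.045
```

Run:
```python
from h import *
measure("scene",[.498,.076,.501,.05],"f_m")
print(telemetry.get_state()["contact_force"])
```

```text
score 0.84 net px 739 colour px 782
scene pot [0.4986 0.0734] 29.1 tri [0.5002 0.0503 0.1564] 24.5 off [  1.60131264 -23.10687957]
scene pot [0.4966 0.0763] 55.4 tri [0.5002 0.0503 0.1553] 52.7 off [  3.61461437 -25.97897141]
[ 0.21545236  0.78243594 -1.01016426]
```

>>> arm_command(
  steps=[
    [[0, 0, 0], [0.2, -1.5, 0], 120],
    [[0, 0, 0], [0.2, -1.5, 0], 120],
    [[0, 0, 0], [0.2, -1.5, 0], 120],
    [[0, 0, 0], [0.3, -1.5, 0], 120],
    [[0, 0, 0], [0.2, -1.5, 0], 120],
  ],
)

```text
clock: 7.32
position: [0.488, 0.119, 0.0223]
ee_rot: [-0.0, 0.652, 0.758, -0.0]
contact_force: [-0.3, 0.8, 1.6]
width: 0.0453
```

Run:
```python
from h import *
measure("scene",[.498,.068,.501,.05],"g_m")
cv2.imwrite("pics/g_w.png",imaging.get_image("wrist"))
```

```text
score 0.79 net px 785 colour px 770
scene pot [0.4977 0.0658] 36.0 tri [0.5003 0.0501 0.1556] 24.6 off [  2.61743881 -15.63923694]
scene pot [0.4955 0.0673] 40.8 tri [0.5003 0.0503 0.1544] 39.6 off [  4.84700691 -17.04878137]
```

View pics/g_m.png

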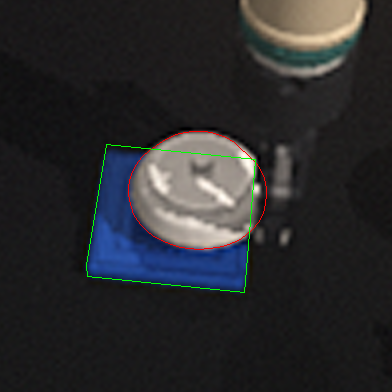

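View pics/g_w.png

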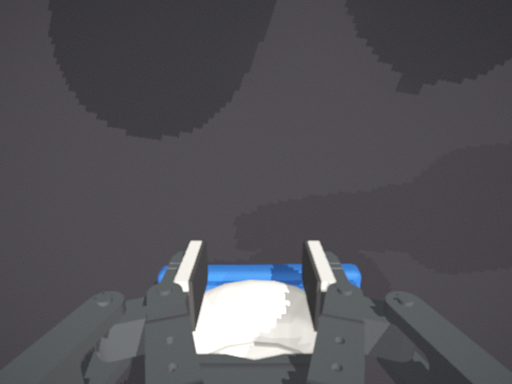

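>>> arm_command(
  steps=[
    [[0, 0, 0], [0.3, -1.5, 0], 120],
    [[0, 0, 0], [0.3, -1.5, 0], 120],
    [[0, 0, 0], [0.3, -1.5, 0], 120],
    [[0, 0, 0], [0.3, -1.5, 0], 120],
    [[0, 0, 0], [0.3, -1.5, 0], 120],
    [[0, 0, 0], [0.3, -1.5, 0], 120],
    [[0, 0, 0], [0.3, -1.5, 0], 120],
    [[0, 0, 0], [0.3, -1.5, 0], 120],
    [[0, 0, 0], [0.3, -1.5, 0], 120],
  ],
)

```text
clock: 8.6
position: [0.4909, 0.1054, 0.0223]
ee_rot: [0.0, 0.652, 0.758, 0.0]
contact_force: [-0.2, 1.8, -0.1]
width: 0.0452
```

Run:
```python
from h import *
measure("scene",[.498,.055,.501,.05],"i_m")
measure("top",[.498,.055,.501,.05],"i_t")
```

```text
score 0.96 net px 705 colour px 770
scene pot [0.5002 0.0535] 46.1 tri [0.501  0.0486 0.1921] 57.2 off [ 0.75454004 -4.8738515 ]
scene pot [0.4991 0.0532] 78.5 tri [0.5007 0.0489 0.1741] 80.6 off [ 1.68222163 -4.36794002]
score 0.66 net px 551 colour px 19189
top pot [0.418  0.0876] 5450.8 tri [0.5025 0.0485 0.1532] 5.5 off [ 84.49840531 -39.07799784]
top pot [0.4967 0.0375] 559.4 tri [0.5041 0.0337 0.1778] 446.6 off [ 7.33467761 -3.80954753]
```

View pics/i_m.png

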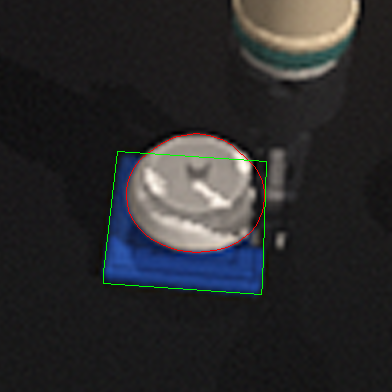

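View pics/i_t.png

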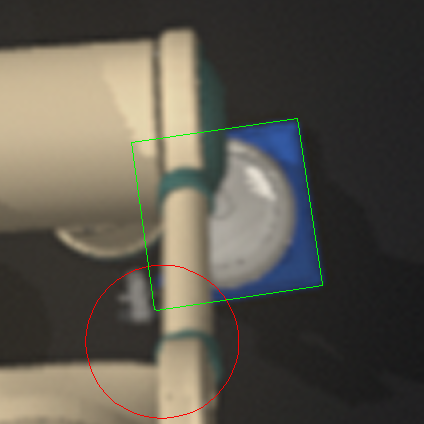

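>>> arm_command(
  steps=[
    [[0, 0, 0], [0.2, -1, 0], 120],
    [[0, 0, 0], [0.2, -1, 0], 120],
    [[0, 0, 0], [0.2, -1, 0], 120],
    [[0, 0, 0], [0, 0, 0], 120],
    [[0, 0, 0], [-0.3, 2, 0], 120],
    [[0, 0, 0], [-0.6, 4, 0], 120],
    [[0, 0, 0], [-1.5, 10, 0], 120],
    [[0, 0, 0], [-3, 20, 0], 120],
    [[0, 0, 0], [-3, 20, 10], 120],
    [[0, 0, 0], [0, 0, 40], 120],
    [[0, 0, 0], [0, 0, 50], 120],
    [[0, 0, 0], [0, 0, 50], 120],
    [[0, 0, 0], [0, 0, 50], 120],
    [[0, 0, 0], [0, 0, 0], 120],
  ],
)

```text
clock: 10.55
position: [0.4855, 0.1597, 0.2267]
ee_rot: [0.003, 0.652, 0.759, 0.004]
contact_force: [-0.2, -0.1, -0.5]
width: 0.0448
```

Run:
```python
from h import *
for n in("scene","wrist","top"): measure(n,[.5,.05,.501,.05],"j_"+n)
```

```text
score 0.73 net px 798 colour px 812
scene pot [0.5004 0.0501] 15.8 tri [0.5004 0.0495 0.1564] 22.1 off [-0.01197106 -0.58306761]
scene pot [0.4989 0.0522] 13.4 tri [ 0.5007  0.05   -1.4081] 47.9 off [ 1.83386807 -2.26979031]
score 0.64 net px 5482 colour px 5424
wrist pot [0.4983 0.049 ] 90.7 tri [ 0.4999  0.0486 -1.41  ] 65.8 off [ 1.54653126 -0.37342496]
wrist pot [0.4983 0.0492] 97.0 tri [0.4999 0.0487 0.1563] 68.8 off [ 1.54192192 -0.50431515]
score 0.8 net px 1084 colour px 1136
top pot [0.5004 0.0492] 15.1 tri [0.502  0.0488 0.1615] 16.0 off [ 1.64237888 -0.33987505]
top pot [0.4993 0.0477] 29.3 tri [0.502  0.0488 0.1619] 47.2 off [2.75094461 1.17604207]
```

View pics/j_scene.png

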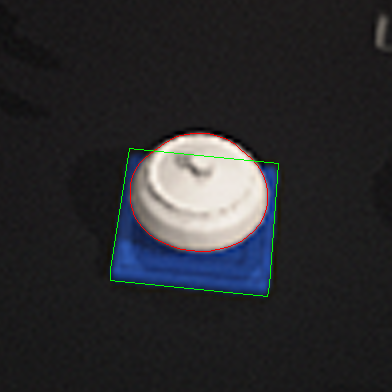

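View pics/j_wrist.png

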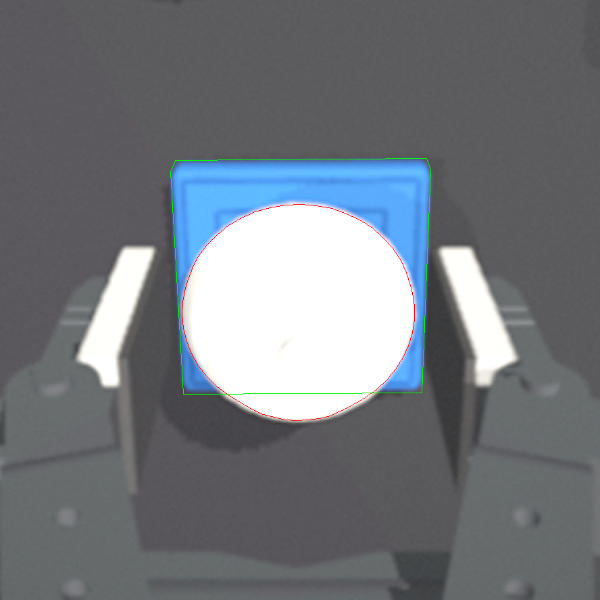

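View pics/j_top.png

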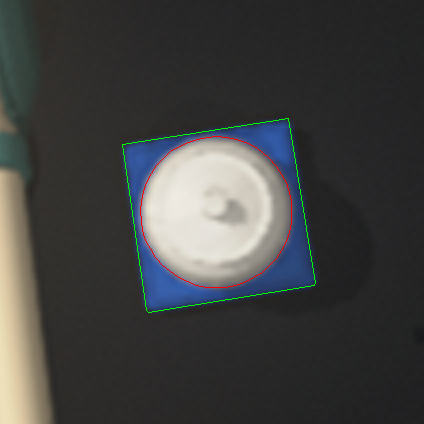

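All three views put the pot within about 3 mm of the trivet's centre, standing upright, with the gripper clear of it.

Run:
```python
from rig import manip
print(manip.sign_off())
```

```text
the job is handed in; nothing more can be done
None
```

The pot now stands in the middle of the trivet, and the job is handed in; sign-off gave no verdict. I pushed it about 26 mm by its belly with both half-open fingertips, at roughly 12 mm/s. The force readings I took during the push never exceeded about 2 N. I then backed straight off and lifted clear; the last pose was taken at about 10.5 s.

- **Position:** the scene, wrist and top cameras put the pot's axis 0.6 mm, 1.6 mm and 1.7 mm from the trivet's centre. With the network's own outlines instead of the colour ones, the scene and top cameras gave up to about 3 mm. Both are within the 8 mm limit.
- **Upright:** the outline of an upright pot fitted in all three views. I did not measure tilt separately.
- **Bystanders:** I did not measure them again at the end. The pushing and lifting stayed about 20 cm from the nearest one, and the approach passed above them all.
- **Failed reading:** during the push, the top camera's pot fit was useless because the arm blocked its view. I ignored it.

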